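# Weigh down a fresh print and wind the pressing timer

### The arm

A 7-joint arm with a two-finger parallel gripper is mounted at the origin on the work surface. World frame = base frame: x ahead of the robot, y to its left, z up, the work surface at z = 0. Lengths are in m, angles in rad, forces in N, time in s.
With the tool pointing down it reaches from about 0.4 to 0.85 m from the base axis. Payload 10.4 kg.
Tool frame: the origin (TCP) lies on the centre line of the jaws, within the pads' length; the fingertips stand 17 mm ahead of it and the grasp point (between the pads) lies 2 mm behind it; z points along the fingers, y is the line along which they close (so a half turn about z gives the same grasp; the last joint's range is limited). The gripper opens to 85 mm and grips with 20 to 120 N. Pads are 22 mm wide; open, the fingers measure 114 mm over their backs; the gripper's body (76 mm by 85 mm) begins 54 mm behind the grasp point. The pads swing forward as they close: fully open they stand 13 mm farther back than shut.
Start: joints at [1.218, 0.332, -0.065, 1.46, 0.022, 1.35, -0.088], TCP at [0.202, -0.591, 0.248] pointing down, gripper open.
Joint ranges: [-2.6, 2.6], [-0.5, 2.12], [-1.47, 1.34], [0.16, 2.42], [-1.27, 4.41], [0.06, 2.06], [-2.6, 2.6]. Speed limits (rad/s): [2.22, 2.22, 2.79, 2.79, 3.14, 3.14, 3.14].

### API

Orientations are given as a unit quaternion [x, y, z, w].
In Python, from workcell import get_obs, optics, job gives the robot as it stands. The module is installed in compiled form; this text tells all that it offers.
- The arm moves only by the tool send_rows, never from a script. Its argument "plan" is a list that holds one entry, the list of rows, each a list of 7 numbers: the turn, a rotation vector about the tool's x, y, z in units of 1.5 rad (1.0 is 1.5 rad), then the shift along the tool's x, y, z in units of 20 cm (1.0 is 20 cm), then the opening, from 0 (shut) to 1 (fully open). A call has 1 to 20 rows; each row shifts and turns the commanded pose from where the row before left it, along the tool's axes as they then stand; what a row does not reach is not made up. A row lasts 1/12 s, in which the tool goes at most 41.7 mm and 7.16 degrees, less where a joint would pass 70% of its speed; a pose out of reach is approached as far as the arm can. A call with a number of a shift or a turn outside -1 to 1 is refused whole. A call with a gripper value outside its range is refused whole. The fingers move at their own pace and stop on an object; "squeeze" is the grip in N (left out, the last holds). Time passes only in rows, so rows that do not move let the fingers close. It gives the time, the measured TCP pose, the force, the opening and the grip force at its end, in the units of the state.
- get_obs(): the state, without advancing time (a new reading comes with each control period).
- optics.camera(name): name is "side" or "top" or "wrist"; returns the picture (420x560x3 uint8, red, green, blue); there is no depth.
- optics.get_calibration(name): a dict with "intrinsics" (3x3 intrinsics, pixels), "distortion" ([k1, k2, p1, p2, k3] as OpenCV has them; the pictures are not rectified), "world_from_camera" (4x4, takes a point from camera to world coordinates); the wrist camera has in their place "T_tool_cam" (4x4, takes a point from camera to tool coordinates, whose origin is the TCP and whose axes are the flange's). Camera axes: x right, y up, looking along -z (the intrinsics and any distortion apply to the point x, -y, -z); pixel columns grow to the right and rows downward; lengths in m; the calibration is good to about 2 mm. A picture is of the moment at which its call begins: read the wrist's pose just before it. get_calibration takes no time and is no camera call.
- job.hand_in(): hands the job in; it is judged then, once.
The state is a dict: "clock": time; "joint_pos": joint angles; "joint_velocities": joint speeds; "tau": joint torques, N m; "position": TCP position; "ee_rot": TCP orientation; "ft_force": force on the tool from outside, world axes, zero at the start; "torque": the same for the moment, N m; "grip_width": opening from 0.0 (shut) to 1.0 (fully open); "grasp_force": force on a finger pad.
Only numpy, scipy, OpenCV 4.12 (cv2) and the standard library are available. Lean on these libraries where they do the work, as an engineer would, in place of code of your own. Each camera call takes 0.05 s, during which the arm holds its last target. There are 200 camera calls.

### The job

Set the pressing weight down gently, flat and square over the middle of the print on the wooden board, its long side along the board's long side, and let go of it. Then wind the spring timer fully: turn its wing key clockwise, as seen facing the dial, in several part turns until it comes to its stop, and leave it wound. Do not disturb the ink bottle, the jar or the brayer.

Things in the scene. Friction and masses are not known exactly. Their poses are not given: they have to be found in the camera images.
- weight: Loose pressing weight, 0.5 to 0.9 kg: an aluminium slab 130 (x) x 90 (y) x 22 mm with an upright wooden rib 100 (x) x 24 (y) x 40 mm along the middle of its top, 62 mm high in all. Origin: centre of the underside; x along its long side, z up. It is picked up by pinching the rib's 24 mm thickness (along y) from above.
- weight_grip (a point): Point in the middle of the weight's wooden rib, 44 mm above the underside; axes as the weight's.
- board: Fixed wooden pressing board lying on the table, 210 (x) x 170 (y) x 18 mm, with a paper print 150 x 110 mm lying on its middle. Origin: centre of the underside; x along its long side, z up.
- print (a point): Middle of the print, on the board's top face (18 mm above the table); x along the long side of print and board, z up.
- timer: Fixed spring timer: grey drum 170 mm across, 50 mm thick, with a white dial, on a foot 170 x 150 mm; 140 mm high, 170 mm with the key. Origin: on the table under the dial's centre, which is 95 mm up. The dial faces up and to the timer's own +x: its normal leans 30 degrees from vertical.
- key_grip (a point): Middle of the key's wing, on its axis, 45 mm out from the dial. z: the key's axis, out of the dial, 30 degrees from vertical. The wing is a flat steel plate 72 mm along this frame's x, 12 mm thick (y), 34 mm along z, 28 mm clear of the dial on a thin shaft. The frame turns with the key. Grip it across the 12 mm with the tool along z.
- key (a joint): Turn of the key, rad; grows as it is wound clockwise seen facing the dial (negative turn about key_grip's z). Starts at 0.3 to 1.1; 4.6 = fully wound, at the stop, its black pointer at the last long tick. Spring 0.02 Nm/rad plus 0.14 Nm friction: winding takes 0.15 to 0.25 Nm and the key stays where it is let go.
- ink_bottle: Bystander: upright plastic ink bottle, 56 mm across, 130 mm high. Origin: centre of the underside.
- jar: Bystander: upright lidded glass jar, 64 mm across, 80 mm high. Origin: centre of the underside.
- brayer: Bystander: ink roller lying down, wooden handle along its -x, black roller 88 mm wide at its +x end, 165 mm long in all, 40 mm high. Origin: on the table, where the handle meets the frame.
Not all that is in view belongs to the job. There is more than one size of the weight; the one meant has the size given above.

How it is judged:
On the way, in this order (a step that is already met when the one before it is completed fails the run):
1. the weight lies flat and square on the middle of the print, let go, before the key is wound (horizontal distance between weight and print below 0.018 m and angle between the x axis of weight and the x axis of print, either way round below 0.2 rad and z of weight in the frame of print below 0.005 m and angle between weight's own z axis and vertical below 0.06 rad and linear speed of weight below 0.02 m/s and contact force between the fingers and weight below 0.1 N and value of joint key below 1.4 rad), for 0.2 s.
2. the key has been wound to its stop (value of joint key above 4.4 rad), for 0.2 s.
At the end, for the whole second after the job is handed in: The weight rests flat on the board, its middle within 18 mm of the middle of the print and its long side within 0.2 rad (11 degrees) of the print's; the key is wound to within 0.2 rad of its stop at 4.6 rad and stays there (horizontal distance between weight and print below 0.018 m and angle between the x axis of weight and the x axis of print, either way round below 0.2 rad and z of weight in the frame of print below 0.005 m and angle between weight's own z axis and vertical below 0.06 rad and linear speed of weight below 0.02 m/s and angular speed of weight below 0.1 rad/s and value of joint key above 4.4 rad and velocity of joint key between -0.05 and 0.05 rad/s); the robot touches nothing.
It fails at once if the weight is dropped or slammed onto the board (faster than 0.4 m/s within 20 mm of its top) (horizontal distance between weight and print below 0.12 m and z of weight in the frame of print between -0.005 and 0.02 m and linear speed of weight above 0.4 m/s).
It fails at once if the ink bottle, the jar or the brayer is disturbed (moved over 30 mm) (distance of any of ink_bottle, jar, brayer from where it was at the start of the episode above 0.03 m).
It also fails if it takes over 72 s, if anything falls off the work surface, if the arm or the gripper's body presses on something with over 40 N, if the wrist force passes 120 N, or if a joint passes its speed limit or range.

## Working session

There is one attempt and no reset: what is moved stays moved. The work goes in short steps, Python scripts to look and compute and a tool call to move; the robot and the scene stay as the last step left them, time stands still between calls to the robot, and variables do not carry over. Pictures are saved under pics/ and viewed, at most 10 in all, crops included, and the job is handed in when it is done.

Besides the shell and the picture viewer there is one more tool, called after "Emit:" as a command line: name --argument value ..., lists and objects as JSON in quotes. send_rows: Moves the arm, as the interface text tells. Its arguments: {"type":"object","properties":{"plan":{"type":"array"},"squeeze":{"type":"number"}},"required":["plan"]}

```bash
mkdir -p pics; cat > h.py <<'E'
import numpy as np, cv2
from scipy.spatial.transform import Rotation as R
from workcell import get_obs, optics, job
def cal(name,obs=None):
    c=optics.get_calibration(name); K=np.array(c["intrinsics"]); D=np.array(c["distortion"],float)
    if name=="wrist":
        T=np.eye(4);T[:3,:3]=R.from_quat(obs["ee_rot"]).as_matrix();T[:3,3]=obs["position"]
        T=T@np.array(c["T_tool_cam"])
    else: T=np.array(c["world_from_camera"])
    return K,D,T
def rays(px,C):
    K,D,T=C
    u=cv2.undistortPoints(np.array(px,float).reshape(-1,1,2),K,D).reshape(-1,2)
    d=np.c_[u[:,0],-u[:,1],-np.ones(len(u))]@T[:3,:3].T
    return T[:3,3],d
def onplane(px,C,z):
    o,d=rays(px,C); return o+d*((z-o[2])/d[:,2])[:,None]
def proj(P,C):
    K,D,T=C; p=(np.atleast_2d(P)-T[:3,3])@T[:3,:3]; p=p*[1,-1,-1]
    return cv2.projectPoints(p,np.zeros(3),np.zeros(3),K,D)[0].reshape(-1,2)
E
python3 - <<'E'
from h import *
o=get_obs();print(o)
for n in("top","side"):
    im=optics.camera(n);cv2.imwrite(f"pics/{n}0.png",im[:,:,::-1]);print(n,optics.get_calibration(n))
E
```

```text
{'clock': 0.0, 'joint_pos': array([ 1.21841136,  0.33285399, -0.06467907,  1.4609379 ,  0.02158255,
        1.34989606, -0.08849683]), 'joint_velocities': array([-0.0016807 ,  0.00024253, -0.00123429, -0.00131174, -0.00085079,
        0.00025997, -0.00018351]), 'tau': array([-3.12853138e-05, -6.25450087e+01,  4.93052183e-02, -3.91589999e+01,
        1.62690767e-02,  1.01172557e-02, -6.07309062e-05]), 'position': array([ 0.2022763 , -0.59099349,  0.24752865]), 'ee_rot': array([ 9.86435730e-01,  1.64146460e-01, -1.42060902e-04, -6.85799040e-04]), 'ft_force': array([ 0.35960275, -0.35641014,  0.06332522]), 'torque': array([0.01820659, 0.00181137, 0.03545956]), 'grasp_force': 0.0, 'grip_width': 1.0026054333493455}
top {'intrinsics': array([[409.58303573,   0.        , 288.37311479],
       [  0.        , 409.58303573, 205.85743974],
       [  0.        ,   0.        ,   1.        ]]), 'distortion': array([-0.06125435,  0.        ,  0.        ,  0.        ,  0.        ]), 'world_from_camera': array([[-0.02006784,  0.98308963, -0.18202215,  0.39672298],
       [-0.99979625, -0.02012887,  0.00151228, -0.00972923],
       [-0.00217719,  0.18201541,  0.98329327,  0.91427772],
       [ 0.        ,  0.        ,  0.        ,  1.        ]])}
side {'intrinsics': array([[456.18706401,   0.        , 285.0209355 ],
       [  0.        , 456.18706401, 210.65058937],
       [  0.        ,   0.        ,   1.        ]]), 'distortion': array([0.02306365, 0.        , 0.        , 0.        , 0.        ]), 'world_from_camera': array([[ 0.99193538,  0.05840468, -0.11248595,  0.42176908],
       [-0.1260394 ,  0.54803856, -0.82690254, -0.91191807],
       [ 0.01335166,  0.83441155,  0.55098013,  0.72043773],
       [ 0.        ,  0.        ,  0.        ,  1.        ]])}
```

View pics/top0.png

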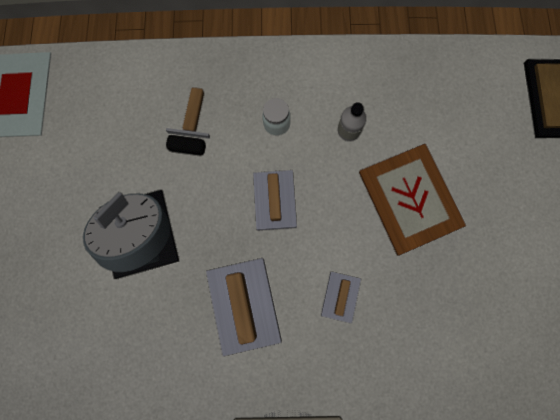

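View pics/side0.png

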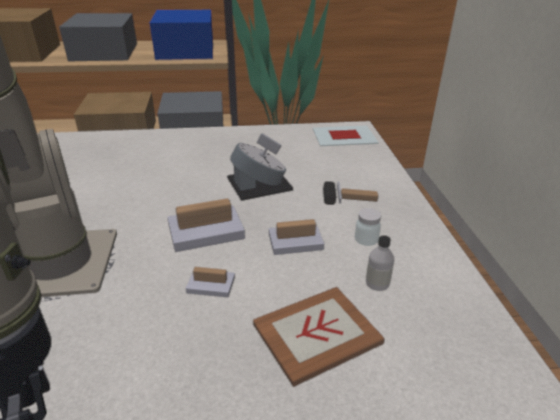

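Candidates for the weight in the top view are slabs at (243,306) large, (275,200) medium and (341,297) small. The board is at (412,200), the timer at (125,225), the brayer at (187,125), the jar at (276,118) and the bottle at (352,120). Next I measure sizes.

```bash
python3 - <<'E'
from h import *
C=cal("top"); bgr=cv2.imread("pics/top0.png"); hsv=cv2.cvtColor(bgr,cv2.COLOR_BGR2HSV)
for p in [(262,220),(230,330),(330,310),(300,330),(230,300),(245,310),(275,195),(370,180),(395,185),(112,210),(90,240),(130,235),(150,260),(120,225)]: print(p,hsv[p[1],p[0]],end=' ')
print()
wood=cv2.inRange(hsv,(5,90,40),(20,255,255))
slab=cv2.inRange(hsv,(110,18,60),(135,255,255))
slab=cv2.morphologyEx(slab,cv2.MORPH_OPEN,np.ones((3,3)))
def comps(m,z,amin,f):
    for c in cv2.findContours(m,cv2.RETR_EXTERNAL,cv2.CHAIN_APPROX_NONE)[0]:
        if cv2.contourArea(c)<amin: continue
        q=onplane(c.reshape(-1,2),C,z)[:,:2]
        r=cv2.minAreaRect((q*1000).astype(np.float32)); print(f,c.reshape(-1,2).mean(0).round(),'ctr',np.round(r[0],1),'size',np.round(r[1],1),'ang',round(r[2],1))
comps(slab,0.022,300,'slab'); comps(wood,0.062,150,'rib'); comps(wood,0.018,3000,'board')
pap=cv2.inRange(hsv,(15,10,100),(40,80,255)); comps(cv2.morphologyEx(pap,cv2.MORPH_OPEN,np.ones((3,3))),0.018,1000,'paper')
top=bgr[170:290,70:190]; cv2.imwrite("pics/tim.png",cv2.resize(top,None,fx=5,fy=5,interpolation=cv2.INTER_CUBIC))
s=cv2.imread("pics/side0.png")[120:210,215:305]; cv2.imwrite("pics/tims.png",cv2.resize(s,None,fx=6,fy=6,interpolation=cv2.INTER_CUBIC))
a=cv2.resize(top,(600,600),interpolation=cv2.INTER_CUBIC)
E
```

```text
(262, 220) [117  21 109] (230, 330) [120  19 110] (330, 310) [117  23 110] (300, 330) [ 26  15 119] (230, 300) [ 12  87 100] (245, 310) [ 16 130  96] (275, 195) [ 16 130 104] (370, 180) [ 14 186  81] (395, 185) [ 30  25 111] (112, 210) [120  12  43] (90, 240) [10  8 97] (130, 235) [10  8 97] (150, 260) [102  32  40] (120, 225) [130  10  79] 
slab [341. 297.] ctr [ 362.5 -118.7] size [63.9 93.5] ang 75.9
slab [243. 307.] ctr [347.4  90.1] size [180.  123.9] ang 11.8
slab [274. 201.] ctr [576.9  19.7] size [127.   86.9] ang 2.8
rib [342. 297.] ctr [ 363.  -116.4] size [17.6 70.5] ang 75.5
rib [240. 308.] ctr [346.4  92. ] size [140.5  33.1] ang 11.9
rib [274. 197.] ctr [575.1  19.7] size [100.6  22. ] ang 2.8
rib [411. 199.] ctr [ 566.7 -274.3] size [197.6 161.7] ang 21.7
rib [193. 109.] ctr [779.5 198.1] size [ 27.7 100.5] ang 79.5
rib [550.  93.] ctr [ 803.3 -622.5] size [ 57.9 155.9] ang 88.4
rib [279.  23.] ctr [995.6   1.6] size [1364.5   74.7] ang 89.9
board [411. 199.] ctr [ 575.5 -288. ] size [207.8 170. ] ang 21.7
board [279.  23.] ctr [1026.5    2.2] size [1435.    78.6] ang 89.9
paper [278. 219.] ctr [539.7   4.3] size [1407.9  893.1] ang 89.8
```

View pics/tim.png

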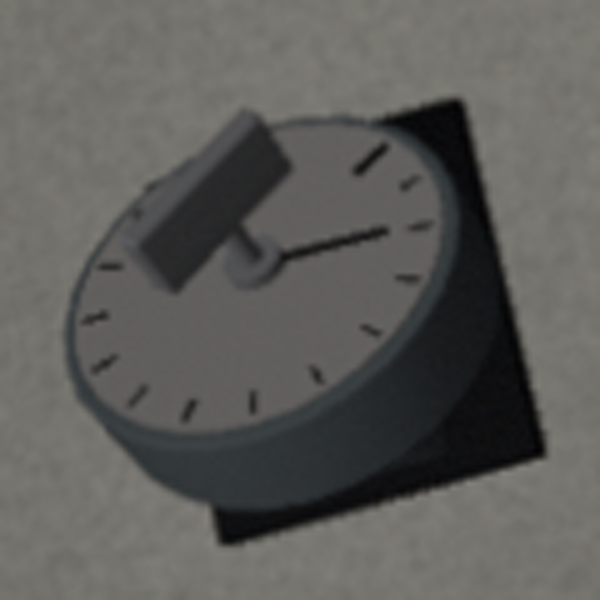

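View pics/tims.png

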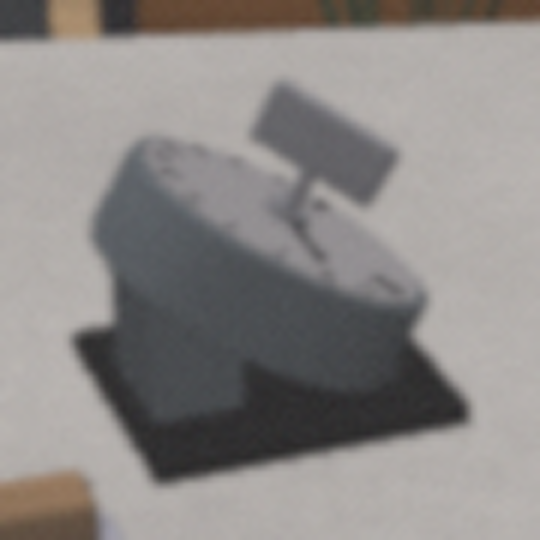

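The medium slab at (275,200) measures 127x87 mm with a 100x22 rib, so it is the one. The crops show the timer's wing centred at about (112,210) in top and (269,144) in side, with the hub at (121,222) and (265,155). The dial leans to image right in the side view.

```bash
cat >> h.py <<'E'
def tri(pt,ps,n1=None,n2=None):
    C1,C2=n1 or cal("top"),n2 or cal("side"); A=np.zeros((3,3));b=np.zeros(3);L=[]
    for p,C in((pt,C1),(ps,C2)):
        o,d=rays([p],C); d=d[0]/np.linalg.norm(d[0]); M=np.eye(3)-np.outer(d,d); A+=M;b+=M@o; L.append((o,M))
    x=np.linalg.solve(A,b); return x,[np.linalg.norm(M@(x-o)) for o,M in L]
E
python3 - <<'E'
from h import *
t=lambda x,y:(70+x/5-.4,170+y/5-.4); s=lambda x,y:(215+x/6-.4,120+y/6-.4)
w,e=tri(t(212,203),s(325,146)); h,e2=tri(t(255,262),s(296,208)); print('wing',w,e,'hub',h,e2, (w-h)/np.linalg.norm(w-h),np.linalg.norm(w-h))
# long tick ends, foot corners
C=cal("top")
f=onplane([t(462,98),t(543,455),t(222,545)],C,0.012); print(f, [np.linalg.norm(f[i+1]-f[i]) for i in(0,1)])
d=f[1]-f[0];print('foot edge ang',np.degrees(np.arctan2(d[1],d[0])))
d=f[2]-f[1];print('foot edge ang',np.degrees(np.arctan2(d[1],d[0])))
fs=onplane([s(160,482),s(468,417),s(78,338)],cal("side"),0.012);print(fs)
# wing corners top face, (side) 
print(tri(t(247,108),s(398,155)),tri(t(130,243),s(285,82)))
bgr=cv2.imread("pics/top0.png");hsv=cv2.cvtColor(bgr,cv2.COLOR_BGR2HSV)
# paper
m=np.zeros((420,560),np.uint8); cv2.fillConvexPoly(m,np.array([(360,173),(425,146),(464,222),(400,254)]),255)
wood=cv2.inRange(hsv,(5,90,40),(20,255,255)); red=cv2.inRange(hsv,(0,120,60),(4,255,255))
p=cv2.erode(m,np.ones((7,7)))&~wood; p=cv2.morphologyEx(p,cv2.MORPH_CLOSE,np.ones((5,5)))
c=max(cv2.findContours(p,cv2.RETR_EXTERNAL,cv2.CHAIN_APPROX_NONE)[0],key=cv2.contourArea)
q=onplane(c.reshape(-1,2),C,0.018)[:,:2]*1000;print('paper',cv2.minAreaRect(q.astype(np.float32)))
print(cv2.approxPolyDP(c,6,True).reshape(-1,2))
E
```

```text
wing [0.53938096 0.33497318 0.13298508] [np.float64(0.0003861717706686717), np.float64(0.000386171770668873)] hub [0.5222332  0.32956204 0.1018559 ] [np.float64(0.001395145197521649), np.float64(0.0013951451975219486)] [0.47699859 0.1505214  0.86591896] 0.03594929658850182
[[0.6081192  0.27525341 0.012     ]
 [0.44627981 0.23361951 0.012     ]
 [0.40891231 0.37561356 0.012     ]] [np.float64(0.1671088501565182), np.float64(0.1468286115105187)]
foot edge ang -165.57323138792822
foot edge ang 104.74380734416837
[[0.44669271 0.22105273 0.012     ]
 [0.6042655  0.26667721 0.012     ]
 [0.41037819 0.36892312 0.012     ]]
(array([0.57604175, 0.32330314, 0.13223012]), [np.float64(0.001742310367000368), np.float64(0.0017423103670005735)]) (array([0.52058466, 0.35425054, 0.15954933]), [np.float64(0.0004217394412756604), np.float64(0.00042173944127582146)])
paper ((576.8290405273438, -289.94158935546875), (151.27906799316406, 111.58319091796875), 21.701719284057617)
[[420 159]
 [377 176]
 [405 237]
 [448 218]]
```

The print centre is (0.577,-0.290) with yaw 21.7°. The weight is at (0.576,0.020) with yaw 2.8°. The timer yaw is about 14.6° and the key grip is about (0.539,0.335,0.134).

```bash
cat >> h.py <<'E'
def go(pos,Rt,o=None):
    "turn first (units, total), then shift in the new tool axes (units, total)"
    o=o or get_obs(); Rn=R.from_quat(o["ee_rot"]); r=(Rn.inv()*Rt).as_rotvec()
    s=Rt.inv().apply(np.array(pos)-o["position"])
    print('turn u',np.round(r/1.5,4),'minrows',round(np.degrees(np.linalg.norm(r))/7.16,1),'| shift u',np.round(s/.2,4),'minrows',round(np.linalg.norm(s)/.0417,1))
def down(yaw): # tool z down, tool x at world yaw (deg)
    return R.from_matrix(np.array([[np.cos(a:=np.radians(yaw)),np.sin(a),0],[np.sin(a),-np.cos(a),0],[0,0,-1]]))
E
python3 - <<'E'
from h import *
go([.576,.020,.20],down(2.8)); print(optics.get_calibration("wrist")["T_tool_cam"])
E
```

```text
turn u [-8.000e-04  1.000e-04  1.873e-01] minrows 2.2 | shift u [ 2.0155 -2.9602  0.238 ] minrows 17.2
[[ 9.35521212e-04  9.44876740e-01  3.27424910e-01  8.45383591e-02]
 [ 9.99998697e-01 -1.31465479e-03  9.36601747e-04 -4.79533519e-04]
 [ 1.31542393e-03  3.27423607e-01 -9.44876739e-01 -1.25405500e-01]
 [ 0.00000000e+00  0.00000000e+00  0.00000000e+00  1.00000000e+00]]
```

Emit:
send_rows --plan '[[[0, 0, 0.047, 0, 0, 0, 1], [0, 0, 0.047, 0, 0, 0, 1], [0, 0, 0.047, 0, 0, 0, 1], [0, 0, 0.047, 0, 0, 0, 1], [0, 0, 0, 0.084, -0.123, 0.01, 1], [0, 0, 0, 0.084, -0.123, 0.01, 1], [0, 0, 0, 0.084, -0.123, 0.01, 1], [0, 0, 0, 0.084, -0.123, 0.01, 1], [0, 0, 0, 0.084, -0.123, 0.01, 1], [0, 0, 0, 0.084, -0.123, 0.01, 1], [0, 0, 0, 0.084, -0.123, 0.01, 1], [0, 0, 0, 0.084, -0.123, 0.01, 1], [0, 0, 0, 0.084, -0.123, 0.01, 1], [0, 0, 0, 0.084, -0.123, 0.01, 1], [0, 0, 0, 0.084, -0.123, 0.01, 1], [0, 0, 0, 0.084, -0.123, 0.01, 1], [0, 0, 0, 0.084, -0.123, 0.01, 1], [0, 0, 0, 0.084, -0.123, 0.01, 1], [0, 0, 0, 0.084, -0.123, 0.01, 1], [0, 0, 0, 0.084, -0.123, 0.01, 1]]]' --squeeze 60

```text
clock: 1.77
position: [0.4525, -0.184, 0.2161]
ee_rot: [1.0, 0.024, -0.0, 0.0]
ft_force: [-0.3, -1.5, 1.1]
grip_width: 1.001
grasp_force: 0.0
```

Emit:
send_rows --plan '[[[0, 0, 0, 0.084, -0.123, 0.01, 1], [0, 0, 0, 0.084, -0.123, 0.01, 1], [0, 0, 0, 0.084, -0.123, 0.01, 1], [0, 0, 0, 0.084, -0.123, 0.01, 1], [0, 0, 0, 0.084, -0.123, 0.01, 1], [0, 0, 0, 0.084, -0.123, 0.01, 1], [0, 0, 0, 0.084, -0.123, 0.01, 1], [0, 0, 0, 0.084, -0.123, 0.01, 1], [0, 0, 0, 0, 0, 0, 1], [0, 0, 0, 0, 0, 0, 1]]]'

```text
clock: 2.6
position: [0.577, 0.0197, 0.1996]
ee_rot: [1.0, 0.026, -0.001, -0.001]
ft_force: [0.6, -1.0, 1.1]
grip_width: 1.001
grasp_force: 0.0
```

```bash
python3 - <<'E'
from h import *
o=get_obs(); im=optics.camera("wrist")[:,:,::-1].copy(); cv2.imwrite("pics/w1.png",im); C=cal("wrist",o)
print(o["clock"],o["position"],o["joint_pos"].round(2))
hsv=cv2.cvtColor(im,cv2.COLOR_BGR2HSV)
wood=cv2.inRange(hsv,(5,90,40),(20,255,255))
for m,z,n in((wood,.062,'rib'),(cv2.inRange(hsv,(110,18,60),(135,255,255)),.022,'slab')):
    for c in cv2.findContours(m,cv2.RETR_EXTERNAL,cv2.CHAIN_APPROX_NONE)[0]:
        if cv2.contourArea(c)>1500: print(n,c.reshape(-1,2).mean(0).round(),cv2.minAreaRect((onplane(c.reshape(-1,2),C,z)[:,:2]*1000).astype(np.float32)))
go([.576,.020,.20],down(2.8))
E
```

```text
2.6 [0.57695935 0.01966606 0.1995646 ] [ 0.36  0.31 -0.57  1.63  0.17  1.25 -1.76]
rib [281. 200.] ((579.0386962890625, 20.60382843017578), (96.7822036743164, 21.16498565673828), 2.8900387287139893)
rib [521. 210.] ((571.599853515625, -196.4706268310547), (179.1877899169922, 60.225547790527344), 20.545499801635742)
slab [283. 174.] ((578.36865234375, 20.432157516479492), (125.8696060180664, 86.03314971923828), 3.0408709049224854)
turn u [-0.      0.0008 -0.0001] minrows 0.0 | shift u [-0.0031 -0.0107 -0.0014] minrows 0.1
```

View pics/w1.png

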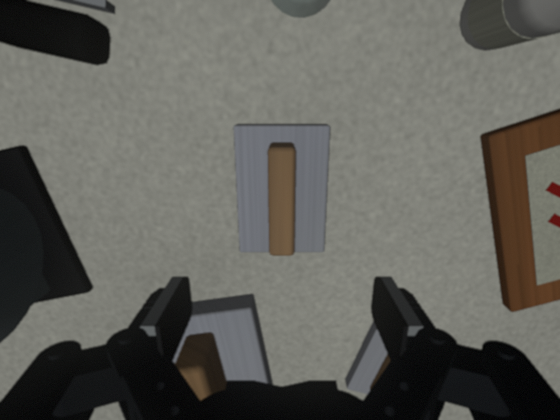

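The wrist view confirms the medium slab at (282,188), with the rib at 2.9° and centre (0.578,0.0205). I go down and grip.

Emit:
send_rows --plan '[[[0, 0, 0, 0.007, -0.004, 0.1, 1], [0, 0, 0, 0, 0, 0.1, 1], [0, 0, 0, 0, 0, 0.1, 1], [0, 0, 0, 0, 0, 0.1, 1], [0, 0, 0, 0, 0, 0.1, 1], [0, 0, 0, 0, 0, 0.1, 1], [0, 0, 0, 0, 0, 0.08, 1], [0, 0, 0, 0, 0, 0.06, 1], [0, 0, 0, 0, 0, 0.025, 1], [0, 0, 0, 0, 0, 0, 1], [0, 0, 0, 0, 0, 0, 0], [0, 0, 0, 0, 0, 0, 0], [0, 0, 0, 0, 0, 0, 0], [0, 0, 0, 0, 0, 0, 0], [0, 0, 0, 0, 0, 0, 0], [0, 0, 0, 0, 0, 0, 0], [0, 0, 0, 0, 0, 0, 0], [0, 0, 0, 0, 0, 0, 0]]]' --squeeze 60

```text
clock: 4.15
position: [0.5788, 0.0187, 0.048]
ee_rot: [1.0, 0.024, 0.001, 0.0]
ft_force: [-1.4, -0.4, 6.0]
grip_width: 0.272
grasp_force: 61.4
```

Emit:
send_rows --plan '[[[0, 0, 0, 0, 0, -0.03, 0], [0, 0, 0, 0, 0, -0.07, 0], [0, 0, 0, 0, 0, -0.1, 0], [0, 0, 0, 0, 0, -0.1, 0], [0, 0, 0, 0, 0, -0.1, 0], [0, 0, 0, 0, 0, -0.07, 0], [0, 0, 0, 0, 0, -0.03, 0], [0, 0, -0.044, 0, 0, 0, 0], [0, 0, -0.044, 0, 0, 0, 0], [0, 0, -0.044, 0, 0, 0, 0], [0, 0, -0.044, 0, 0, 0, 0], [0, 0, -0.044, 0, 0, 0, 0], [0, 0, 0, 0, 0, 0, 0]]]'

```text
clock: 5.23
position: [0.5776, 0.0183, 0.1467]
ee_rot: [0.982, 0.189, -0.001, -0.0]
ft_force: [0.9, 0.2, -7.2]
grip_width: 0.268
grasp_force: 59.7
```

```bash
python3 - <<'E'
from h import *
o=get_obs(); print(o["position"],o["grasp_force"],o["grip_width"],o["ft_force"],o["joint_pos"].round(2)); go([.578,-.289,.148],down(21.7))
E
```

```text
[0.57755979 0.01834888 0.14665771] 59.66267287731171 0.26811079223007966 [ 0.89006701  0.18138601 -7.2415748 ] [ 0.39  0.37 -0.61  1.69  0.23  1.16 -1.47]
turn u [-0.0004  0.0011  0.0014] minrows 0.0 | shift u [-0.5662  1.4287 -0.0067] minrows 7.4
```

Emit:
send_rows --plan '[[[0, 0, 0, -0.019, 0.048, 0, 0], [0, 0, 0, -0.038, 0.095, 0, 0], [0, 0, 0, -0.038, 0.095, 0, 0], [0, 0, 0, -0.038, 0.095, 0, 0], [0, 0, 0, -0.038, 0.095, 0, 0], [0, 0, 0, -0.038, 0.095, 0, 0], [0, 0, 0, -0.038, 0.095, 0, 0], [0, 0, 0, -0.038, 0.095, 0, 0], [0, 0, 0, -0.038, 0.095, 0, 0], [0, 0, 0, -0.038, 0.095, 0, 0], [0, 0, 0, -0.038, 0.095, 0, 0], [0, 0, 0, -0.038, 0.095, 0, 0], [0, 0, 0, -0.038, 0.095, 0, 0], [0, 0, 0, -0.038, 0.095, 0, 0], [0, 0, 0, -0.038, 0.095, 0, 0], [0, 0, 0, -0.019, 0.048, 0, 0], [0, 0, 0, 0, 0, 0, 0], [0, 0, 0, 0, 0, 0, 0], [0, 0, 0, 0, 0, 0, 0]]]'

```text
clock: 6.82
position: [0.5776, -0.2873, 0.1471]
ee_rot: [0.982, 0.188, -0.0, -0.001]
ft_force: [-0.1, 0.2, -8.5]
grip_width: 0.27
grasp_force: 60.0
```

```bash
python3 - <<'E'
from h import *
o=get_obs(); print(o["position"],o["grasp_force"],o["joint_pos"].round(2)); go([.578,-.289,.066],down(21.7))
im=optics.camera("wrist")[:,:,::-1].copy(); cv2.imwrite("pics/w2.png",im)
E
```

```text
[ 0.57764388 -0.28731474  0.14711835] 59.96031939983368 [ 0.74  0.49 -0.47  1.5   0.23  1.2  -0.96]
turn u [-0.0007 -0.0001 -0.0004] minrows 0.0 | shift u [-0.0015  0.0085  0.4056] minrows 1.9
```

View pics/w2.png

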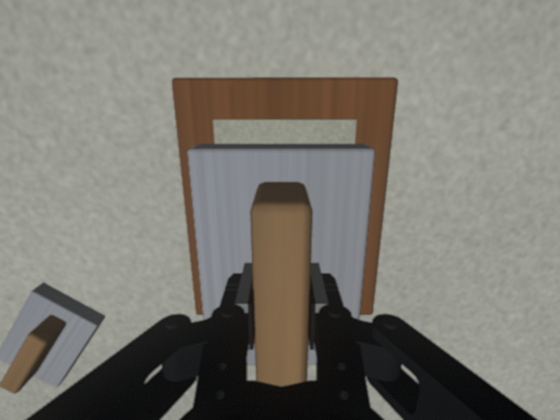

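The wrist view shows the weight square over the board: paper far edge at row 120 and board edges at columns 174–396, centred on the weight. I lower it.

Emit:
send_rows --plan '[[[0, 0, 0, 0, 0.008, 0.04, 0], [0, 0, 0, 0, 0, 0.07, 0], [0, 0, 0, 0, 0, 0.07, 0], [0, 0, 0, 0, 0, 0.07, 0], [0, 0, 0, 0, 0, 0.05, 0], [0, 0, 0, 0, 0, 0.03, 0], [0, 0, 0, 0, 0, 0.02, 0], [0, 0, 0, 0, 0, 0.02, 0], [0, 0, 0, 0, 0, 0.015, 0], [0, 0, 0, 0, 0, 0.01, 0], [0, 0, 0, 0, 0, 0.005, 0], [0, 0, 0, 0, 0, 0, 0], [0, 0, 0, 0, 0, 0, 0]]]'

```text
clock: 7.95
position: [0.5783, -0.2902, 0.0677]
ee_rot: [0.982, 0.188, 0.0, 0.0]
ft_force: [0.4, -0.2, -7.4]
grip_width: 0.269
grasp_force: 59.8
```

Emit:
send_rows --plan '[[[0, 0, 0, 0, 0, 0.005, 0], [0, 0, 0, 0, 0, 0.005, 0], [0, 0, 0, 0, 0, 0.003, 0], [0, 0, 0, 0, 0, 0, 0], [0, 0, 0, 0, 0, 0, 0]]]'

```text
clock: 8.37
position: [0.5785, -0.2903, 0.0661]
ee_rot: [0.982, 0.188, 0.0, 0.0]
ft_force: [-4.0, 1.7, 4.7]
grip_width: 0.271
grasp_force: 61.7
```

Contact is made, so I release and lift.

Emit:
send_rows --plan '[[[0, 0, 0, 0, 0, 0, 0.4], [0, 0, 0, 0, 0, 0, 0.7], [0, 0, 0, 0, 0, 0, 1], [0, 0, 0, 0, 0, 0, 1], [0, 0, 0, 0, 0, 0, 1], [0, 0, 0, 0, 0, 0, 1], [0, 0, 0, 0, 0, -0.05, 1], [0, 0, 0, 0, 0, -0.1, 1], [0, 0, 0, 0, 0, -0.15, 1], [0, 0, 0, 0, 0, -0.15, 1], [0, 0, 0, 0, 0, -0.15, 1], [0, 0, 0, 0, 0, -0.15, 1], [0, 0, 0, 0, 0, -0.15, 1], [0, 0, 0, 0, 0, 0, 1], [0, 0, 0, 0, 0, 0, 1]]]'

```text
clock: 9.62
position: [0.5791, -0.2902, 0.2476]
ee_rot: [0.982, 0.188, 0.002, 0.001]
ft_force: [-0.6, -0.7, -0.1]
grip_width: 1.001
grasp_force: 0.0
```

```bash
python3 - <<'E'
from h import *
o=get_obs(); im=optics.camera("wrist")[:,:,::-1].copy(); cv2.imwrite("pics/w3.png",im); C=cal("wrist",o)
print(o["clock"],o["position"],o["joint_pos"].round(2))
hsv=cv2.cvtColor(im,cv2.COLOR_BGR2HSV)
b=cv2.inRange(hsv,(5,90,40),(20,255,255)); s=cv2.inRange(hsv,(110,18,60),(135,255,255))
for m,z,n in((b,.080,'rib'),(b,.018,'board'),(s,.04,'slab')):
    for c in cv2.findContours(m,cv2.RETR_CCOMP,cv2.CHAIN_APPROX_NONE)[0]:
        if cv2.contourArea(c)>1500: print(n,c.reshape(-1,2).mean(0).round(),np.round(np.hstack(cv2.minAreaRect((onplane(c.reshape(-1,2),C,z)[:,:2]*1000).astype(np.float32))),1))
# key pose candidates
y=np.radians(14.6); n=np.array([.5*np.cos(y),.5*np.sin(y),.866]); ex=np.array([.866*np.cos(y),.866*np.sin(y),-.5]); ey=np.cross(n,ex)
g=np.array([.540,.335,.134])
for t in (-40,140):
    a=np.radians(t); wx=ex*np.cos(a)+ey*np.sin(a); Rt=R.from_matrix(np.c_[wx,np.cross(-n,wx),-n]); print(t); go(g+.12*n,Rt)
E
```

```text
9.6167 [ 0.57906326 -0.29021997  0.24756898] [ 0.75  0.42 -0.48  1.38  0.19  1.38 -0.93]
rib [280. 172.] [ 590.8 -283.6  169.8  137.1   21.7]
rib [280. 180.] [ 590.2 -284.2  127.4   94.7   21.7]
board [280. 172.] [ 576.9 -289.   205.8  166.1   21.7]
board [280. 180.] [ 576.  -289.7  154.3  114.7   21.7]
slab [273. 175.] [ 578.4 -289.4  125.9   86.1   21.8]
-40
turn u [-0.1013 -0.3449  0.5344] minrows 7.7 | shift u [-1.3617 -2.8686 -0.4184] minrows 15.4
140
turn u [ 0.4224 -0.1241 -1.5038] minrows 18.8 | shift u [ 1.3617  2.8686 -0.4184] minrows 15.4
```

The weight is within 2 mm and 0.1° of the print centre. Next is the key: I shift over near it and then turn.

Emit:
send_rows --plan '[[[0, 0, 0, 0.065, -0.146, -0.003, 1], [0, 0, 0, 0.065, -0.146, -0.003, 1], [0, 0, 0, 0.065, -0.146, -0.003, 1], [0, 0, 0, 0.065, -0.146, -0.003, 1], [0, 0, 0, 0.065, -0.146, -0.003, 1], [0, 0, 0, 0.065, -0.146, -0.003, 1], [0, 0, 0, 0.065, -0.146, -0.003, 1], [0, 0, 0, 0.065, -0.146, -0.003, 1], [0, 0, 0, 0.065, -0.146, -0.003, 1], [0, 0, 0, 0.065, -0.146, -0.003, 1], [0, 0, 0, 0.065, -0.146, -0.003, 1], [0, 0, 0, 0.065, -0.146, -0.003, 1], [0, 0, 0, 0.065, -0.146, -0.003, 1], [0, 0, 0, 0.065, -0.146, -0.003, 1], [0, 0, 0, 0.065, -0.146, -0.003, 1], [0, 0, 0, 0.065, -0.146, -0.003, 1], [0, 0, 0, 0.065, -0.146, -0.003, 1], [0, 0, 0, 0.065, -0.146, -0.003, 1], [0, 0, 0, 0.065, -0.146, -0.003, 1], [0, 0, 0, 0.065, -0.146, -0.003, 1]]]'

```text
clock: 11.33
position: [0.6038, 0.3498, 0.2551]
ee_rot: [0.982, 0.188, -0.001, 0.001]
ft_force: [1.0, 0.5, -0.3]
grip_width: 0.999
grasp_force: 0.0
```

Emit:
send_rows --plan '[[[0, 0, -0.075, 0, 0, 0, 1], [0, 0, -0.075, 0, 0, 0, 1], [0, 0, -0.075, 0, 0, 0, 1], [0, 0, -0.075, 0, 0, 0, 1], [0, 0, -0.075, 0, 0, 0, 1], [0, 0, -0.075, 0, 0, 0, 1], [0, 0, -0.075, 0, 0, 0, 1], [0, 0, -0.075, 0, 0, 0, 1], [0, 0, -0.075, 0, 0, 0, 1], [0, 0, -0.075, 0, 0, 0, 1], [0, 0, -0.075, 0, 0, 0, 1], [0, 0, -0.075, 0, 0, 0, 1], [0, 0, -0.075, 0, 0, 0, 1], [0, 0, -0.075, 0, 0, 0, 1], [0, 0, -0.075, 0, 0, 0, 1], [0, 0, -0.075, 0, 0, 0, 1], [0, 0, 0, 0, 0, 0, 1]]]'

```text
clock: 12.75
position: [0.604, 0.3483, 0.2551]
ee_rot: [0.461, 0.887, -0.001, -0.001]
ft_force: [0.2, -0.4, 0.3]
grip_width: 0.997
grasp_force: 0.0
```

```bash
cat >> h.py <<'E'
y0=np.radians(14.6); n=np.array([.5*np.cos(y0),.5*np.sin(y0),.866]); ex=np.array([.866*np.cos(y0),.866*np.sin(y0),-.5]); ey=np.cross(n,ex); G=np.array([.540,.335,.134])
def keyR(t):
    a=np.radians(t); wx=ex*np.cos(a)+ey*np.sin(a); return R.from_matrix(np.c_[wx,np.cross(-n,wx),-n])
E
python3 - <<'E'
from h import *
o=get_obs();print(o["clock"],o["position"],o["joint_pos"].round(2)); go(G+.12*n,keyR(140))
E
```

```text
12.75 [0.60400122 0.34831005 0.25510558] [-0.    0.68 -1.    1.19  0.56  1.55 -0.28]
turn u [ 0.2867  0.203  -0.3354] minrows 5.8 | shift u [-0.0049  0.0254  0.0876] minrows 0.4
```

Emit:
send_rows --plan '[[[0.036, 0.0254, -0.042, 0, 0, 0, 1], [0.036, 0.0254, -0.042, 0, 0, 0, 1], [0.036, 0.0254, -0.042, 0, 0, 0, 1], [0.036, 0.0254, -0.042, 0, 0, 0, 1], [0.036, 0.0254, -0.042, 0, 0, 0, 1], [0.036, 0.0254, -0.042, 0, 0, 0, 1], [0.036, 0.0254, -0.042, 0, 0, 0, 1], [0.036, 0.0254, -0.042, 0, 0, 0, 1], [0, 0, 0, 0, 0, 0, 1]]]'

```text
clock: 13.5
position: [0.6014, 0.345, 0.2398]
ee_rot: [0.257, 0.937, -0.117, -0.204]
ft_force: [0.1, -0.8, -1.5]
grip_width: 1.002
grasp_force: 0.0
```

```bash
python3 - <<'E'
from h import *
o=get_obs();print(o["clock"],o["position"],o["joint_pos"].round(2)); go(G+.12*n,keyR(140))
im=optics.camera("wrist")[:,:,::-1].copy(); cv2.imwrite("pics/w4.png",im); C=cal("wrist",o)
print(proj([G,G-.045*n,G-.036*keyR(140).apply([1,0,0]),G+.036*keyR(140).apply([1,0,0]),G+.017*n],C).round())
E
```

```text
13.5 [0.60144048 0.34497486 0.23979278] [-0.3   0.95 -0.65  0.68  0.29  2.04  0.29]
turn u [ 0.0221  0.0235 -0.0614] minrows 0.8 | shift u [0.0217 0.0199 0.013 ] minrows 0.2
[[280. 202.]
 [278. 187.]
 [283. 242.]
 [275. 158.]
 [280. 209.]]
```

View pics/w4.png

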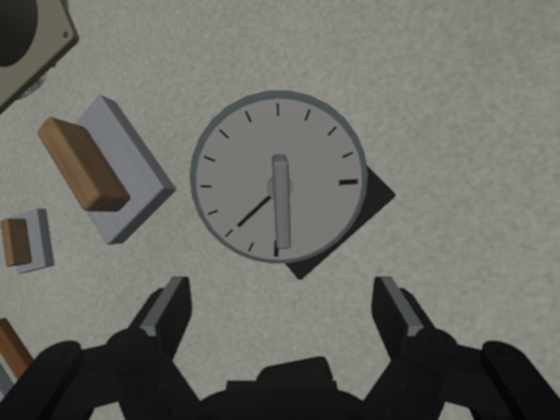

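The wrist view shows the wing from (280,157) to (283,246), centred on the prediction within 1 px. The pointer is at about (237,227), and the first and last long ticks are at (277,247) and (348,182), so about 3.8 rad are left. I shift in now.

```bash
python3 - <<'E'
from h import *
o=get_obs(); Rn=R.from_quat(o["ee_rot"]); go(G+.04*n,Rn); go(G-.002*n,Rn); print(np.degrees(np.arccos(-Rn.as_matrix()[:,2]@n)))
E
```

```text
turn u [0. 0. 0.] minrows 0.0 | shift u [0.031  0.0017 0.4199] minrows 2.0
turn u [0. 0. 0.] minrows 0.0 | shift u [ 0.0384 -0.0063  0.6297] minrows 3.0
2.9812103696935153
```

Emit:
send_rows --plan '[[[0, 0, -0.023, 0, 0, 0, 1], [0, 0, 0, 0.008, 0, 0.07, 1], [0, 0, 0, 0.008, 0, 0.07, 1], [0, 0, 0, 0.008, 0, 0.07, 1], [0, 0, 0, 0.008, 0, 0.07, 1], [0, 0, 0, 0, 0, 0.07, 1], [0, 0, 0, 0, 0, 0.07, 1], [0.011, 0.012, 0, 0, 0, 0, 1], [0.011, 0.012, 0, 0, 0, 0, 1], [0, 0, 0, 0, 0, 0, 1], [0, 0, 0, 0, 0, 0, 1]]]'

```text
clock: 14.47
position: [0.5582, 0.342, 0.1721]
ee_rot: [0.236, 0.937, -0.119, -0.226]
ft_force: [-0.3, -0.2, 0.3]
grip_width: 1.002
grasp_force: 0.0
```

```bash
python3 - <<'E'
from h import *
o=get_obs();print(o["clock"],o["position"],o["joint_pos"].round(2),o["ft_force"]); go(G-.002*n,keyR(136.7)); go(G-.002*n,R.from_quat(o["ee_rot"]))
E
```

```text
14.4667 [0.55822709 0.34199529 0.17208896] [-0.22  0.92 -0.69  0.93  0.27  1.89  0.28] [-0.3329332  -0.18592409  0.25123876]
turn u [ 0.0067 -0.0005  0.0063] minrows 0.1 | shift u [-1.560e-02 -2.000e-04  2.234e-01] minrows 1.1
turn u [0. 0. 0.] minrows 0.0 | shift u [-0.0158 -0.0026  0.2234] minrows 1.1
```

Emit:
send_rows --plan '[[[0.007, 0, 0.006, -0.008, 0, 0.06, 1], [0, 0, 0, -0.008, 0, 0.06, 1], [0, 0, 0, 0, 0, 0.06, 1], [0, 0, 0, 0, 0, 0.04, 1], [0, 0, 0, 0, 0, 0, 1], [0, 0, 0, 0, 0, 0, 0], [0, 0, 0, 0, 0, 0, 0], [0, 0, 0, 0, 0, 0, 0], [0, 0, 0, 0, 0, 0, 0], [0, 0, 0, 0, 0, 0, 0], [0, 0, 0, 0, 0, 0, 0], [0, 0, 0, 0, 0, 0, 0], [0, 0, 0, 0, 0, 0, 0], [0, 0, 0, 0, 0, 0, 0]]]' --squeeze 50

```text
clock: 15.63
position: [0.5402, 0.3347, 0.1324]
ee_rot: [0.239, 0.936, -0.125, -0.227]
ft_force: [3.5, 3.1, -0.5]
grip_width: 0.135
grasp_force: 50.1
```

```bash
python3 - <<'E'
from h import *
o=get_obs();print(o["clock"],o["position"],o["joint_pos"].round(2),o["ft_force"],o["torque"]); go(G-.002*n,keyR(136.7))
E
```

```text
15.6333 [0.54017531 0.3346976  0.13239711] [-0.2   0.91 -0.69  1.04  0.27  1.8   0.27] [ 3.5023852   3.09311666 -0.54784808] [ 0.70386412 -1.07969233 -0.11775119]
turn u [-0.0003 -0.0005  0.0003] minrows 0.0 | shift u [ 0.0044 -0.0018  0.0033] minrows 0.0
```

Gripped on the wing at 11.5 mm. First part turn:

Emit:
send_rows --plan '[[[0, 0, 0.04, 0, 0, 0, 0], [0, 0, 0.067, 0, 0, 0, 0], [0, 0, 0.067, 0, 0, 0, 0], [0, 0, 0.067, 0, 0, 0, 0], [0, 0, 0.067, 0, 0, 0, 0], [0, 0, 0.067, 0, 0, 0, 0], [0, 0, 0.067, 0, 0, 0, 0], [0, 0, 0.067, 0, 0, 0, 0], [0, 0, 0.067, 0, 0, 0, 0], [0, 0, 0.067, 0, 0, 0, 0], [0, 0, 0.067, 0, 0, 0, 0], [0, 0, 0.067, 0, 0, 0, 0], [0, 0, 0, 0, 0, 0, 0]]]'

```text
clock: 16.72
position: [0.539, 0.3341, 0.1331]
ee_rot: [0.716, 0.647, -0.232, -0.12]
ft_force: [-4.6, -1.9, 4.7]
grip_width: 0.135
grasp_force: 50.2
```

```bash
python3 - <<'E'
from h import *
o=get_obs();print(o["clock"],o["position"],o["joint_pos"].round(2),o["ft_force"],o["torque"]@n); go(G-.002*n,keyR(136.7-np.degrees(.777*1.5)))
E
```

```text
16.7167 [0.53897636 0.33411954 0.13312936] [-0.32  0.85 -0.45  1.05  0.12  1.78 -0.81] [-4.60496886 -1.94928144  4.69324641] -0.06953658352591992
turn u [-0.0023  0.0018 -0.0036] minrows 0.1 | shift u [0.0038 0.0019 0.0032] minrows 0.0
```

Emit:
send_rows --plan '[[[0, 0, 0.067, 0, 0, 0, 0], [0, 0, 0.067, 0, 0, 0, 0], [0, 0, 0.067, 0, 0, 0, 0], [0, 0, 0.067, 0, 0, 0, 0], [0, 0, 0.067, 0, 0, 0, 0], [0, 0, 0.067, 0, 0, 0, 0], [0, 0, 0.067, 0, 0, 0, 0], [0, 0, 0.067, 0, 0, 0, 0], [0, 0, 0.067, 0, 0, 0, 0], [0, 0, 0.067, 0, 0, 0, 0], [0, 0, 0.067, 0, 0, 0, 0], [0, 0, 0.067, 0, 0, 0, 0], [0, 0, 0, 0, 0, 0, 0]]]'

```text
clock: 17.8
position: [0.5379, 0.3353, 0.1335]
ee_rot: [0.957, 0.128, -0.26, 0.032]
ft_force: [-9.1, -0.2, 7.2]
grip_width: 0.131
grasp_force: 50.3
```

Emit:
send_rows --plan '[[[0, 0, 0, 0, 0, 0, 1], [0, 0, 0, 0, 0, 0, 1], [0, 0, 0, 0, 0, 0, 1], [0, 0, 0, 0, 0, 0, 1], [0, 0, 0, 0, 0, 0, 1], [0, 0, 0, 0, 0, 0, 1], [0, 0, 0, 0, 0, -0.05, 1], [0, 0, 0, 0, 0, -0.07, 1], [0, 0, 0, 0, 0, -0.07, 1], [0, 0, 0, 0, 0, -0.07, 1], [0, 0, 0, 0, 0, -0.07, 1], [0, 0, 0, 0, 0, -0.07, 1], [0, 0, 0, 0, 0, 0, 1], [0, 0, 0, 0, 0, 0, 1]]]'

```text
clock: 18.97
position: [0.5789, 0.3443, 0.2013]
ee_rot: [0.957, 0.13, -0.258, 0.031]
ft_force: [-0.4, -0.1, -0.9]
grip_width: 1.0
grasp_force: 0.0
```

```bash
python3 - <<'E'
from h import *
o=get_obs();print(o["clock"],o["position"],o["joint_pos"].round(2)); 
im=optics.camera("wrist")[:,:,::-1].copy(); cv2.imwrite("pics/w5.png",im); C=cal("wrist",o)
t=136.7-np.degrees((.777+.804)*1.5); go(G+.08*n,keyR(t)); go(G+.08*n,keyR(t+180))
x=keyR(t).apply([1,0,0]); print(t,proj([G,G-.036*x,G+.036*x,G-.045*n],C).round())
E
```

```text
18.9667 [0.57886268 0.34432037 0.20126904] [-0.46  0.88 -0.18  0.81 -0.04  1.95 -1.92]
turn u [0.0006 0.002  0.0001] minrows 0.0 | shift u [-0.0042 -0.0042 -0.0128] minrows 0.1
turn u [-3.2000e-03  9.0000e-04 -2.0943e+00] minrows 25.1 | shift u [ 0.0042  0.0042 -0.0128] minrows 0.1
0.823058884725242 [[281. 234.]
 [281. 279.]
 [281. 183.]
 [281. 212.]]
```

View pics/w5.png

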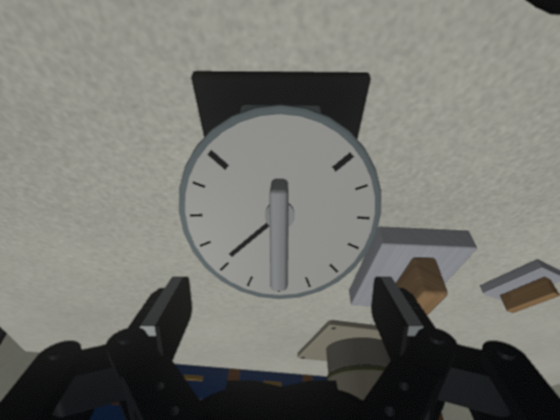

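The view shows the pointer at (230,254) and the end tick at (218,160), so the key is at about 3.1 rad with roughly 1.5 left. I turn the open gripper back by a half turn.

Emit:
send_rows --plan '[[[0, 0, -0.075, 0, 0, 0, 1], [0, 0, -0.075, 0, 0, 0, 1], [0, 0, -0.075, 0, 0, 0, 1], [0, 0, -0.075, 0, 0, 0, 1], [0, 0, -0.075, 0, 0, 0, 1], [0, 0, -0.075, 0, 0, 0, 1], [0, 0, -0.075, 0, 0, 0, 1], [0, 0, -0.075, 0, 0, 0, 1], [0, 0, -0.075, 0, 0, 0, 1], [0, 0, -0.075, 0, 0, 0, 1], [0, 0, -0.075, 0, 0, 0, 1], [0, 0, -0.075, 0, 0, 0, 1], [0, 0, -0.075, 0, 0, 0, 1], [0, 0, -0.075, 0, 0, 0, 1], [0, 0, -0.075, 0, 0, 0, 1], [0, 0, -0.075, 0, 0, 0, 1], [0, 0, -0.075, 0, 0, 0, 1], [0, 0, -0.075, 0, 0, 0, 1], [0, 0, -0.075, 0, 0, 0, 1], [0, 0, -0.075, 0, 0, 0, 1]]]'

```text
clock: 20.68
position: [0.5779, 0.3442, 0.2005]
ee_rot: [0.293, 0.92, -0.14, -0.22]
ft_force: [-0.1, 0.2, -0.0]
grip_width: 0.996
grasp_force: 0.0
```

Emit:
send_rows --plan '[[[0, 0, -0.074, 0, 0, 0, 1], [0, 0, -0.074, 0, 0, 0, 1], [0, 0, -0.074, 0, 0, 0, 1], [0, 0, -0.074, 0, 0, 0, 1], [0, 0, -0.074, 0, 0, 0, 1], [0, 0, -0.074, 0, 0, 0, 1], [0, 0, -0.074, 0, 0, 0, 1], [0, 0, -0.074, 0, 0, 0, 1], [0, 0, 0, 0, 0, 0, 1], [0, 0, 0, 0, 0, 0, 1]]]'

```text
clock: 21.52
position: [0.5781, 0.3442, 0.2008]
ee_rot: [-0.127, 0.957, -0.033, -0.258]
ft_force: [0.7, 0.1, -0.5]
grip_width: 0.999
grasp_force: 0.0
```

```bash
python3 - <<'E'
from h import *
o=get_obs();print(o["clock"],o["position"],o["joint_pos"].round(2)); go(G-.002*n,keyR(180.8))
E
```

```text
21.5167 [0.57810947 0.3442371  0.20076414] [-0.24  0.97 -0.77  0.79  0.35  2.    1.03]
turn u [-0.0009 -0.0023 -0.0039] minrows 0.1 | shift u [0.0028 0.0034 0.3971] minrows 1.9
```

Emit:
send_rows --plan '[[[0, -0.002, -0.004, 0.003, 0.003, 0.06, 1], [0, 0, 0, 0, 0, 0.07, 1], [0, 0, 0, 0, 0, 0.07, 1], [0, 0, 0, 0, 0, 0.07, 1], [0, 0, 0, 0, 0, 0.07, 1], [0, 0, 0, 0, 0, 0.056, 1], [0, 0, 0, 0, 0, 0, 1], [0, 0, 0, 0, 0, 0, 0], [0, 0, 0, 0, 0, 0, 0], [0, 0, 0, 0, 0, 0, 0], [0, 0, 0, 0, 0, 0, 0], [0, 0, 0, 0, 0, 0, 0], [0, 0, 0, 0, 0, 0, 0], [0, 0, 0, 0, 0, 0, 0], [0, 0, 0, 0, 0, 0, 0], [0, 0, 0, 0, 0, 0, 0]]]' --squeeze 50

```text
clock: 22.85
position: [0.5396, 0.3356, 0.1336]
ee_rot: [-0.131, 0.957, -0.03, -0.256]
ft_force: [1.6, 5.3, 0.1]
grip_width: 0.132
grasp_force: 50.1
```

Emit:
send_rows --plan '[[[0, 0, 0.04, 0, 0, 0, 0], [0, 0, 0.067, 0, 0, 0, 0], [0, 0, 0.067, 0, 0, 0, 0], [0, 0, 0.067, 0, 0, 0, 0], [0, 0, 0.067, 0, 0, 0, 0], [0, 0, 0.067, 0, 0, 0, 0], [0, 0, 0.067, 0, 0, 0, 0], [0, 0, 0.067, 0, 0, 0, 0], [0, 0, 0.067, 0, 0, 0, 0], [0, 0, 0.067, 0, 0, 0, 0], [0, 0, 0.067, 0, 0, 0, 0], [0, 0, 0.067, 0, 0, 0, 0], [0, 0, 0.067, 0, 0, 0, 0], [0, 0, 0, 0, 0, 0, 0]]]'

```text
clock: 24.02
position: [0.5395, 0.3354, 0.1336]
ee_rot: [0.462, 0.848, -0.177, -0.188]
ft_force: [1.1, 5.3, 2.8]
grip_width: 0.129
grasp_force: 50.3
```

```bash
python3 - <<'E'
from h import *
o=get_obs();print(o["clock"],o["position"],o["joint_pos"].round(2),o["ft_force"],o["torque"]@n,o["grip_width"]); go(G-.002*n,keyR(180.8-np.degrees(.844*1.5)))
E
```

```text
24.0167 [0.53950659 0.33539832 0.13363854] [-0.28  0.87 -0.53  1.05  0.16  1.78 -0.17] [1.09557472 5.27483035 2.77634254] -0.025764775440340046 0.12943750357441014
turn u [ 0.0007  0.0004 -0.0005] minrows 0.0 | shift u [-0.0026 -0.0001  0.0075] minrows 0.0
```

Emit:
send_rows --plan '[[[0, 0, 0.02, 0, 0, 0, 0], [0, 0, 0.02, 0, 0, 0, 0], [0, 0, 0.02, 0, 0, 0, 0], [0, 0, 0.02, 0, 0, 0, 0], [0, 0, 0.02, 0, 0, 0, 0], [0, 0, 0.02, 0, 0, 0, 0], [0, 0, 0.02, 0, 0, 0, 0], [0, 0, 0, 0, 0, 0, 0]]]'

```text
clock: 24.68
position: [0.5395, 0.3354, 0.1337]
ee_rot: [0.546, 0.797, -0.195, -0.169]
ft_force: [1.1, 6.1, 3.6]
grip_width: 0.13
grasp_force: 50.5
```

```bash
python3 - <<'E'
from h import *
o=get_obs();print(o["clock"],o["ft_force"],o["torque"],o["torque"]@n,o["tau"][6],o["grip_width"]); go(G-.002*n,keyR(180.8-np.degrees(.984*1.5)))
im=optics.camera("wrist")[:,:,::-1].copy(); cv2.imwrite("pics/w6.png",im)
E
```

```text
24.6833 [1.13073104 6.0758958  3.61866284] [ 0.80726144 -0.17680087 -0.10052817] 0.2812567141667511 -0.9935139119625092 0.13035699470541104
turn u [0.0007 0.0001 0.0041] minrows 0.0 | shift u [-0.0027  0.0006  0.0075] minrows 0.0
```

View pics/w6.png

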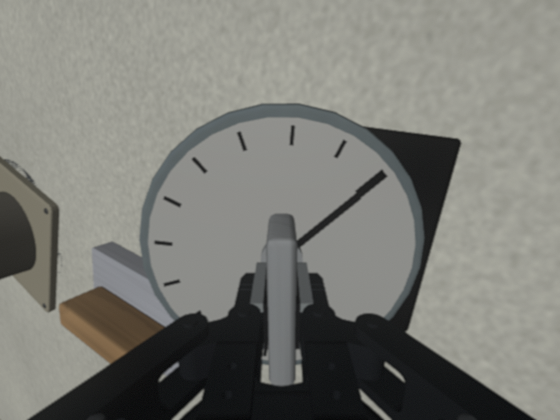

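The pointer lies on the last long tick at (383,175) and the wrist torque has risen to about 1 Nm, so the key is at its stop. I release, back off and verify.

Emit:
send_rows --plan '[[[0, 0, -0.004, 0, 0, 0, 0], [0, 0, 0, 0, 0, 0, 1], [0, 0, 0, 0, 0, 0, 1], [0, 0, 0, 0, 0, 0, 1], [0, 0, 0, 0, 0, 0, 1], [0, 0, 0, 0, 0, 0, 1], [0, 0, 0, 0, 0, 0, 1], [0, 0, 0, 0, 0, -0.05, 1], [0, 0, 0, 0, 0, -0.08, 1], [0, 0, 0, 0, 0, -0.08, 1], [0, 0, 0, 0, 0, -0.08, 1], [0, 0, 0, 0, 0, -0.08, 1], [0, 0, 0, 0, 0, -0.08, 1], [0, 0, 0, 0, 0, 0, 1], [0, 0, 0, 0, 0, 0, 1], [0, 0, 0, 0, 0, 0, 1], [0, 0, 0, 0, 0, 0, 1]]]'

```text
clock: 26.15
position: [0.5825, 0.3458, 0.2101]
ee_rot: [0.544, 0.798, -0.196, -0.17]
ft_force: [-0.2, -0.7, 0.7]
grip_width: 0.998
grasp_force: 0.0
```

```bash
python3 - <<'E'
from h import *
o=get_obs();print(o["clock"],o["position"],o["ft_force"])
im=optics.camera("wrist")[:,:,::-1].copy(); t=optics.camera("top")[:,:,::-1]
cv2.imwrite("pics/w7.png",np.hstack([cv2.resize(im,(400,300)),cv2.resize(t,(400,300))]))
E
```

```text
26.15 [0.58253597 0.34579774 0.21005496] [-0.17822536 -0.73540191  0.69760393]
```

View pics/w7.png

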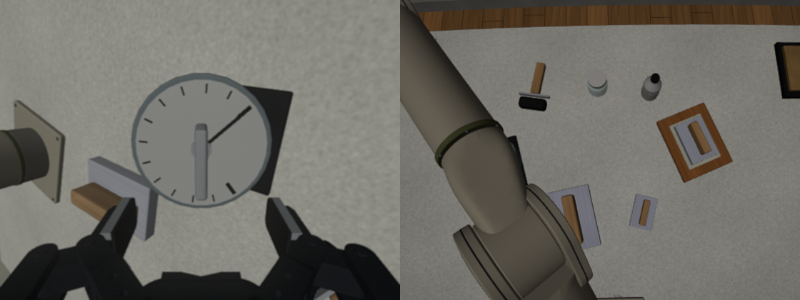

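The pointer stays on the last tick at (248,108). The weight is centred on the board at (695,138), and the bystanders have not moved.

```bash
python3 -c "
from workcell import job
print(job.hand_in())"
```

```text
the job is handed in; nothing more can be done
None
```

The job is handed in (no verdict was returned): the weight rests flat about 2 mm from the print's centre and square to it, the key is wound to its stop and let go, the ink bottle, jar and brayer look unmoved in the last top view, and the arm stands clear.

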